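Eject a latched parts tray with the release pin

TASK

Take the release pin from its stand and push it down through the small hole in the top of the grey tray unit, feeling for the sprung latch hidden inside, until the tray springs out; press gently and do not force or jam the pin. Then put the pin back upright in its stand, fully home, and let go, leaving the other things on the bench where they are.

Things in the scene. Friction and masses are not known exactly. Their poses are not given: they have to be found in the camera images.
- pin: Release pin, loose, starts upright in the stand. Origin on its axis at the underside of its round steel flange; z runs up along the handle. From z = 0 to 5 mm the flange (26 mm diameter), from 5 to 55 mm a square wooden handle 18 x 18 mm (sides along the pin's x and y), below z = 0 a bare steel stem of 6 mm diameter and 60 mm long, its tip tapered to 3 mm over the last 2 mm. Mass about 90 g.
- pin_tip (a point): The lower end of the pin's stem, on its axis, 60 mm below the pin's origin.
- stand: Black plastic block 70 x 70 x 70 mm, fixed to the bench. Origin at the centre of its underside. The pin stands in the vertical hole in its top, with the flange resting flat on the top face, 70 mm above the bench.
- stand_hole (a point): Centre of the mouth of the stand's hole, on its top face. The hole is 12 mm in diameter with a 2 mm chamfer, 66 mm deep.
- unit: Grey sheet-steel tray unit, 180 mm deep (x) x 160 mm wide (y) x 100 mm tall, fixed to the bench. Origin at the centre of its underside; its front, with the tray, faces its own -x.
- hole (a point): Centre of the mouth of the only hole in the unit's flat top, 100 mm above the bench, 50 mm in front of the middle of the top; axes as the unit's. The hole is 9 mm in diameter with a 1 mm chamfer, through a 4 mm plate. More than 18 N from the pin on any part of the unit, its top and the latch included, would damage it.
- latch (a point): A point of the unit 27 mm straight below the hole's mouth, only the usual height of the hidden latch's flat head (at least 24 mm wide): the true height differs between units, 16 to 38 mm below the top. Pushed straight down, the head resists with 3 N at first touch and 0.5 N more per mm; after about 6 mm the tray is freed, after 8 mm (7 N) it meets a hard stop.
- tray (a joint): How far the tray has come out of the unit's front, in m: 0 shut and latched, 0.06 fully out. A damped spring drives it out in a second or so once the latch lets go (before that it may creep out by up to 5 mm); it cannot be pulled out by hand while latched. Its front is 150 mm wide and 51 mm tall.
- bin: Bystander: red plastic bin 120 x 90 x 50 mm with bolts in it. Origin at the centre of its underside.
- tape: Bystander: roll of clear tape lying flat, 100 mm across, 24 mm high. Origin at the centre of its underside.
- carton: Bystander: small cardboard carton 90 x 70 x 50 mm. Origin at the centre of its underside.
There are look-alikes about, which are no part of the job. What is meant by the pin is not white or yellow, and is the larger of those in its own colour.

How it is judged:
By the outcome, as a careful person would: the job done as asked, in the order asked, and still so for the second after the job is handed in, with the robot touching nothing.
It also fails if it takes over 64 s, if anything falls off the work surface, if the arm or the gripper's body presses on something with over 40 N, if the wrist force passes 120 N, or if a joint passes its speed limit or range.

ROBOT

A 7-joint arm with a two-finger parallel gripper is mounted at the origin on the work surface. World frame = base frame: x ahead of the robot, y to its left, z up, the work surface at z = 0. Lengths are in m, angles in rad, forces in N, time in s.
With the tool pointing down it reaches from about 0.4 to 0.85 m from the base axis. Payload 10.4 kg.
Tool frame: the origin (TCP) lies at the very end of the fingers, on their centre line; the grasp point (between the pads) lies 19 mm behind it (r.pinch_z is the distance from the TCP to the grasp point, in m); z points along the fingers, y is the line along which they close (so a half turn about z gives the same grasp; the last joint's range is limited). The gripper opens to 87 mm and grips with 3 to 60 N. Pads are 19 mm wide; open, the fingers measure 117 mm over their backs; the gripper's body (75 mm by 190 mm) begins 51 mm behind the grasp point.
Start: joints at [1.277, 0.332, -0.065, 1.46, 0.022, 1.35, -0.088], TCP at [0.167, -0.602, 0.223] pointing down, gripper open.
Joint ranges: [-2.6, 2.6], [-0.5, 2.12], [-1.47, 1.34], [0.16, 2.42], [-1.27, 4.41], [0.06, 2.06], [-2.6, 2.6]. Speed limits (rad/s): [2.22, 2.22, 2.79, 2.79, 3.14, 3.14, 3.14].

INTERFACE

Orientations are given as a unit quaternion [x, y, z, w].
In Python, from bench import sensors, vision, r gives the robot as it stands.
- The arm moves only by the shell command python3 -m crank 'ROWS' [OPENING] [FORCE]. ROWS is JSON, a list of rows, each a list of 2 entries, a list of its own where there are three numbers: the shift along the tool's x, y, z normalised to -1 to 1, where 1 is 3 cm, then the turn about the tool's z normalised to -1 to 1, where 1 is 8 degrees. A call has 1 to 12 rows; each row shifts and turns the commanded pose from where the row before left it, along the tool's axes as they then stand; what a row does not reach is not made up. A row lasts 1/8 s, in which the tool goes at most 62.5 mm and 10.7 degrees, less where a joint would pass 70% of its speed; a pose out of reach is approached as far as the arm can. A call with a number of a shift or a turn outside -1 to 1 is refused whole. A call with a gripper value outside its range is refused whole. OPENING is the opening, from 0 (shut) to 1 (fully open), set as the call begins (- or left out, the last holds). The fingers move at their own pace and stop on an object; FORCE is the grip in N (left out, the last holds). Time passes only in rows, so rows that do not move let the fingers close. It gives the time, the measured TCP pose, the force, the opening and the grip force at its end, in the units of the state.
- sensors.read_state(): the state, without advancing time (a new reading comes with each control period).
- vision.camera(name): name is "side" or "top"; returns the picture (384x512x3 uint8, red, green, blue); there is no depth.
- vision.camera_model(name): a dict with "vertical_fov" (degrees; the focal length in pixels is half the picture's height over the tangent of half this angle, whatever the lens; pixels are square), "cx", "cy" (the principal point, pixels), "camera_from_world" (4x4, takes a point from world to camera coordinates). Camera axes: x right, y down, z forward; pixel columns grow to the right and rows downward; lengths in m; the calibration is good to about 2 mm. A picture is of the moment at which its call begins. camera_model takes no time and is no camera call.
- r.close_job(): hands the job in; it is judged then, once.
The state is a dict: "time": time; "joint_positions": joint angles; "joint_vel": joint speeds; "joint_torque": joint torques, N m; "ee_pos": TCP position; "eef_rot": TCP orientation; "ft_force": force on the tool from outside, world axes, zero at the start; "torque": the same for the moment, N m; "width": finger opening in m; "grip_force": force on a finger pad.
Only numpy, scipy, OpenCV 4.12 (cv2) and the standard library are available. Lean on these libraries where they do the work, as an engineer would, in place of code of your own. Each camera call takes 0.05 s, during which the arm holds its last target. There are 200 camera calls.

## Working session

There is one attempt and no reset: what is moved stays moved. The work goes in short steps, Python scripts to look and compute and a shell command to move; the robot and the scene stay as the last step left them, time stands still between calls to the robot, and variables do not carry over. Pictures are saved under pics/ and viewed, at most 10 in all, crops included, and the job is handed in when it is done.

```bash
ls; mkdir -p pics; python3 - <<'E'
from bench import sensors, vision, r
import cv2
for n in("side","top"):
    im=vision.camera(n); cv2.imwrite(f"pics/{n}0.png",im[:,:,::-1])
    print(n,vision.camera_model(n))
s=sensors.read_state()
print({k:s[k] for k in("time","ee_pos","eef_rot","ft_force","width")},r.pinch_z)
E
```

```text
pics
side {'vertical_fov': 46.45235425335888, 'cx': 252.1391210256786, 'cy': 191.6984821525672, 'camera_from_world': array([[ 0.96133987, -0.27534434,  0.0033391 , -0.50377379],
       [-0.13597315, -0.48521277, -0.86375915,  0.13039918],
       [ 0.23945137,  0.82991208, -0.50389382,  1.12751269],
       [ 0.        ,  0.        ,  0.        ,  1.        ]])}
top {'vertical_fov': 54.546093776231814, 'cx': 259.7225466044697, 'cy': 199.9241370146275, 'camera_from_world': array([[ 0.02251205, -0.99970872,  0.00869965, -0.03518347],
       [-0.98826614, -0.02356765, -0.15091258,  0.53438142],
       [ 0.15107365, -0.00520022, -0.98850883,  1.13851934],
       [ 0.        ,  0.        ,  0.        ,  1.        ]])}
{'time': 0.1, 'ee_pos': array([ 0.16709008, -0.60187972,  0.22184044]), 'eef_rot': array([ 9.90845709e-01,  1.34997612e-01, -1.08421859e-04, -6.42741053e-04]), 'ft_force': array([-0.82479364,  0.331863  , -0.66610033]), 'width': 0.08736229378570347} 0.0187
```

View pics/side0.png

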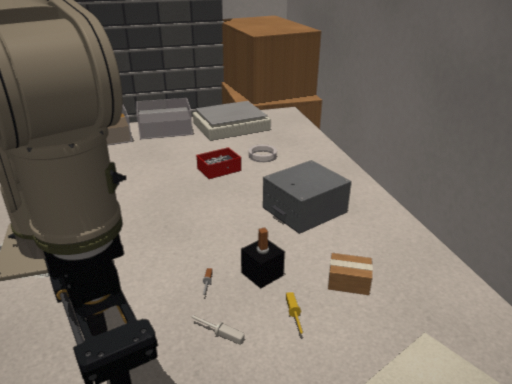

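View pics/top0.png

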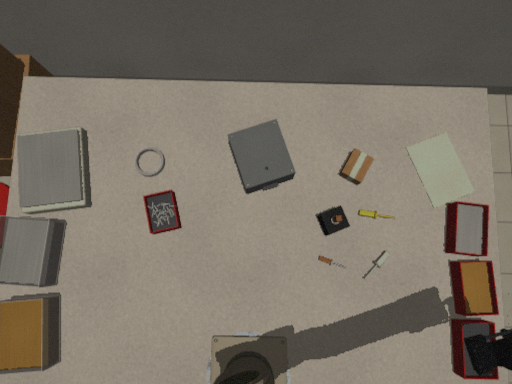

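Side and top views: the unit is at top (262,155) with its hole near (267,168), and the stand is at top (333,220). There are four pin-like things in the top view:
- Brown, upright in the stand, at (335,219).
- Small brown, lying at (331,262).
- Yellow at (376,214).
- White at (376,264).

The brown one in the stand fits: it's not white or yellow, and it's the larger of the two browns. I'll confirm it in an enlarged crop.

```bash
cat > h.py <<'E'
import numpy as np, cv2
from bench import sensors, vision, r
def mod(n):
    m=vision.camera_model(n); f=192/np.tan(np.radians(m["vertical_fov"])/2)
    return m,f,np.array(m["camera_from_world"])
def ray(n,u,v):
    m,f,T=mod(n); R=T[:3,:3]
    return -R.T@T[:3,3], R.T@np.array([(u-m["cx"])/f,(v-m["cy"])/f,1])
def onz(n,u,v,z):
    o,d=ray(n,u,v); return o+d*(z-o[2])/d[2]
def proj(n,p):
    m,f,T=mod(n); c=T[:3,:3]@np.asarray(p)+T[:3,3]
    return np.array([f*c[0]/c[2]+m["cx"],f*c[1]/c[2]+m["cy"]])
E
python3 - <<'E'
from h import *
t=cv2.imread("pics/top0.png"); s=cv2.imread("pics/side0.png")
def up(im,x,y,w,h,k): return cv2.resize(im[y:y+h,x:x+w],None,fx=k,fy=k,interpolation=cv2.INTER_CUBIC)
a=np.vstack([up(t,305,200,66,50,6),up(t,220,115,66,50,6)])[:, :396]
b=np.vstack([up(s,230,222,66,50,6),up(s,258,160,99,75,4)])[:, :396]
cv2.imwrite("pics/c1.png",np.hstack([a,b]))
E
```

```text
(no output)
```

View pics/c1.png

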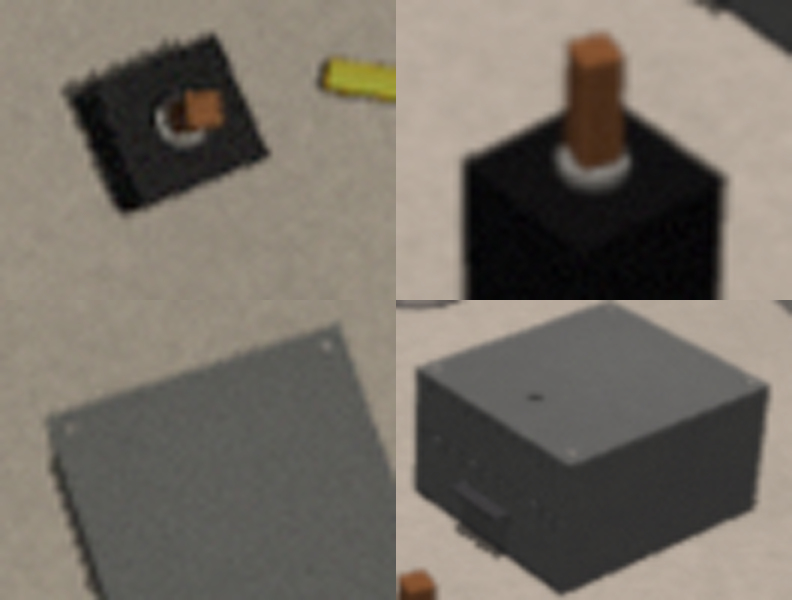

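The crop confirms it: brown square handle, steel flange, upright in the black stand, with handle top at top (339,218) and side (262.5,229.5). The hole is at side (292.6,183.9).

```bash
python3 - <<'E'
from h import *
np.set_printoptions(precision=4,suppress=True)
t=cv2.imread("pics/top0.png"); s=cv2.imread("pics/side0.png")
def dark(im,x,y,w,h):
    g=cv2.cvtColor(im,cv2.COLOR_BGR2GRAY)[y:y+h,x:x+w].astype(float)
    wgt=np.clip(np.median(g)-g-12,0,None); Y,X=np.mgrid[y:y+h,x:x+w]
    return (X*wgt).sum()/wgt.sum(),(Y*wgt).sum()/wgt.sum(),wgt.sum()
a=dark(t,260,161,14,14); b=dark(s,286,179,13,10)
print("hole",a,b,onz("top",*a[:2],.1),onz("side",*b[:2],.1))
c=lambda x,y,ox,oy,k:((x+.5)/k-.5+ox,(y+.5)/k-.5+oy)
print("handle",onz("top",*c(204,109,305,200,6),.125),onz("side",*c(198,48,230,222,6),.125))
print("flange",onz("top",*c(180,122,305,200,6),.075),onz("side",*c(196,172,230,222,6),.0725))
# unit corners (side): left, front, right, back
U=[onz("side",*c(x-396,y-300,258,160,4),.1) for x,y in((418,370),(570,466),(768,385),(612,303))]
print("unit",np.array(U),np.mean(U,0))
for i in range(4):
    d=U[(i+1)%4]-U[i]; print(np.hypot(*d[:2]),np.degrees(np.arctan2(d[1],d[0])))
S=[onz("top",*c(x,y,305,200,6),.07) for x,y in((74,90),(214,35),(268,155),(128,212))]
print("stand",np.array(S),np.mean(S,0))
# handle edges
m=cv2.inRange(cv2.cvtColor(t,cv2.COLOR_BGR2HSV),(3,90,90),(18,255,255))[200:250,305:371]
H=[onz("top",*c(x,y,305,200,6),.125) for x,y in((185,95),(216,88),(223,121),(190,128))]
H2=[onz("side",*c(x-396,y,230,222,6),.125) for x,y in((568,44),(607,36),(622,58),(582,68))]
for Q in(S,H,H2):
  for i in range(4):
    d=Q[(i+1)%4]-Q[i]; print("%.4f %.1f"%(np.hypot(*d[:2]),np.degrees(np.arctan2(d[1],d[0]))),end="; ")
  print()
print(sensors.read_state()["ee_pos"], np.degrees(2*np.arctan2(.135,.991)))
E
```

```text
hole (np.float64(266.26027397260276), np.float64(167.7945205479452), np.float64(146.0)) (np.float64(292.39344262295083), np.float64(183.9672131147541), np.float64(61.0)) [ 0.6254 -0.0402  0.1   ] [ 0.6234 -0.0415  0.1   ]
handle [ 0.475  -0.2539  0.125 ] [ 0.474  -0.2552  0.125 ]
flange [ 0.4735 -0.2525  0.075 ] [ 0.4727 -0.2595  0.0725]
unit [[ 0.5596  0.0161  0.1   ]
 [ 0.6137 -0.1297  0.1   ]
 [ 0.7808 -0.0679  0.1   ]
 [ 0.7275  0.0766  0.1   ]] [ 0.6704 -0.0262  0.1   ]
0.1555537560097853 -69.64680860412147
0.17820370568402136 20.312393197686333
0.1539806664259986 110.26238802957681
0.1784557907882983 -160.19268238122595
stand [[ 0.4892 -0.1993  0.07  ]
 [ 0.5194 -0.2714  0.07  ]
 [ 0.4582 -0.2984  0.07  ]
 [ 0.4275 -0.2268  0.07  ]] [ 0.4736 -0.249   0.07  ]
0.0781 -67.3; 0.0669 -156.2; 0.0779 113.2; 0.0675 24.0; 
0.0156 -76.0; 0.0164 -168.6; 0.0166 103.2; 0.0162 8.1; 
0.0151 3.8; 0.0146 -85.8; 0.0157 -172.7; 0.0156 92.0; 
[ 0.1671 -0.6019  0.2218] 15.514851572358067
```

Pin is at about (0.4745,-0.2545) with handle yaw about 8°, and the hole is at about (0.6245,-0.041). Tool yaw is 15.5°. I'll go above the pin.

```bash
python3 -m crank '[[[0,0,0],0.94],[[0.84,-0.716,0],0],[[0.84,-0.716,0],0],[[0.84,-0.716,0],0],[[0.84,-0.716,0],0],[[0.84,-0.716,0],0],[[0.84,-0.716,0],0],[[0.84,-0.716,0],0],[[0.84,-0.716,0],0],[[0.84,-0.716,0],0],[[0.84,-0.716,0],0]]' 1 15; python3 -m crank '[[[0.84,-0.716,0],0],[[0.84,-0.716,0],0],[[0.84,-0.716,0],0],[[0.84,-0.716,0],0],[[0,0,0],0],[[0,0,0],0],[[0,0,0],0]]'
python3 - <<'E'
from h import *
t=vision.camera("top"); s=vision.camera("side")
k=lambda im,x,y:cv2.resize(im[y:y+100,x:x+100,::-1],None,fx=4,fy=4,interpolation=cv2.INTER_CUBIC)
cv2.imwrite("pics/c2.png",np.hstack([k(t,290,170),k(s,210,190)]))
E
```

```text
time: 1.48
ee_pos: [0.3873, -0.3534, 0.2223]
eef_rot: [0.998, 0.07, -0.0, -0.0]
ft_force: [0.1, -0.7, -0.2]
width: 0.0871
grip_force: 0.0
time: 2.35
ee_pos: [0.474, -0.2563, 0.2224]
eef_rot: [0.998, 0.069, -0.0, 0.0]
ft_force: [-0.7, -0.1, 0.6]
width: 0.0869
grip_force: 0.0
```

View pics/c2.png

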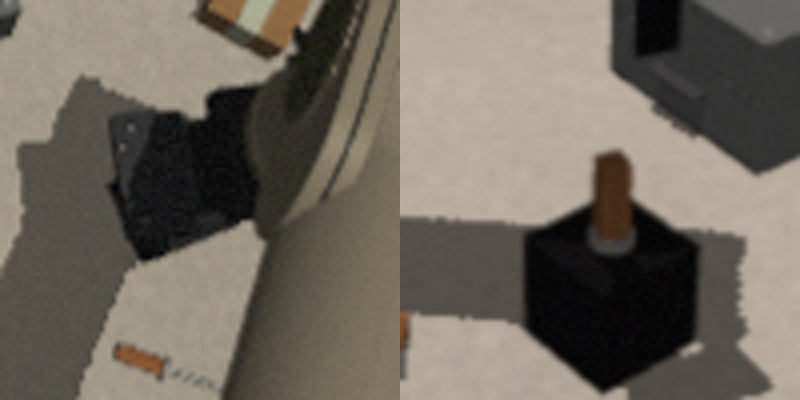

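Left crop: the arm hides the pin from the top camera. Right crop: the pin stands at side (262,240), with a finger above it at about (275,197). The gripper is over the pin, so I'll go down and close.

```bash
python3 -m crank '[[[0,-0.06,0.9],0],[[0,0,0.9],0],[[0,0,0.9],0],[[0,0,0.9],0],[[0,0,0.5],0],[[0,0,0.4],0],[[0,0,0],0],[[0,0,0],0]]' 1 15; python3 -m crank '[[[0,0,0],0],[[0,0,0],0],[[0,0,0],0],[[0,0,0],0],[[0,0,0],0],[[0,0,0],0]]' 0 25
python3 - <<'E'
from h import *
s=vision.camera("side")
cv2.imwrite("pics/c3.png",cv2.resize(s[190:290,200:320,::-1],None,fx=5,fy=5,interpolation=cv2.INTER_CUBIC))
E
```

```text
time: 3.45
ee_pos: [0.475, -0.2538, 0.0884]
eef_rot: [0.998, 0.07, 0.001, 0.0]
ft_force: [-0.1, -0.2, 0.5]
width: 0.0866
grip_force: 0.0
time: 4.2
ee_pos: [0.4745, -0.2536, 0.0875]
eef_rot: [0.998, 0.07, -0.0, 0.0]
ft_force: [0.1, 1.0, 0.4]
width: 0.0349
grip_force: 0.0
```

View pics/c3.png

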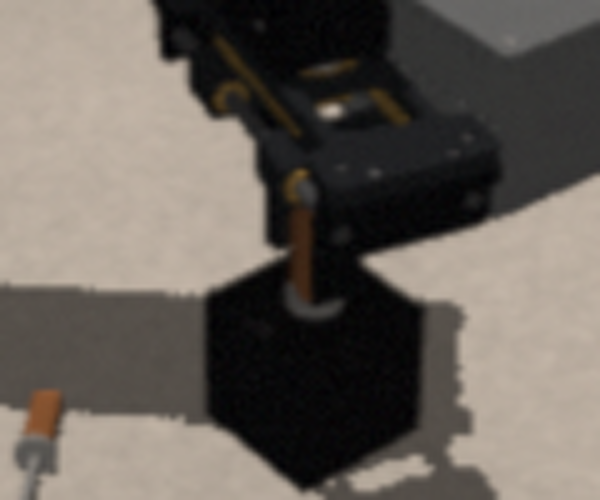

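The fingers are still closing around the handle. Crop: handle at about (303,250), flange at (315,300). Next I'll finish the close and check the grip width.

```bash
python3 -m crank '[[[0,0,0],0],[[0,0,0],0],[[0,0,0],0],[[0,0,0],0]]' 0 25
python3 - <<'E'
from h import *
p=sensors.read_state()["ee_pos"]
for q in (p,p+[0,0,.0187],p+[0,-.03,0],p+[0,-.02,.07]): print((proj("side",q)-[200,190])*5)
E
```

```text
time: 4.75
ee_pos: [0.4745, -0.2536, 0.0875]
eef_rot: [0.998, 0.07, 0.0, 0.0]
ft_force: [0.9, -0.7, 0.2]
width: 0.0178
grip_force: 25.0
[311.7499531  265.41166358]
[312.38523127 230.91092464]
[332.2868284  305.92413797]
[328.32234785 158.18718435]
```

Gripped at 17.8 mm, so that's the handle. I'll lift 120 mm and carry it above the hole.

```bash
python3 -m crank '[[[0,0,-0.4],0],[[0,0,-0.8],0],[[0,0,-0.9],0],[[0,0,-0.9],0],[[0,0,-0.8],0],[[0,0,-0.2],0],[[0,0,0],0]]' ; python3 -m crank '[[[0.742,-0.79,0],0],[[0.742,-0.79,0],0],[[0.742,-0.79,0],0],[[0.742,-0.79,0],0],[[0.742,-0.79,0],0],[[0.742,-0.79,0],0],[[0.742,-0.79,0],0],[[0.742,-0.79,0],0],[[0,0,0],0],[[0,0,0],0],[[0,0,0.6],0],[[0,0,0],0]]'
python3 - <<'E'
from h import *
t=vision.camera("top"); s=vision.camera("side")
cv2.imwrite("pics/top4.png",t[:,:,::-1]);cv2.imwrite("pics/side4.png",s[:,:,::-1])
k=lambda im,x,y:cv2.resize(im[y:y+100,x:x+66,::-1],None,fx=6,fy=6,interpolation=cv2.INTER_CUBIC)
cv2.imwrite("pics/c4.png",np.hstack([k(t,240,110),k(s,260,120)]))
p=sensors.read_state()["ee_pos"]; print(p,proj("side",p-[0,0,.0775]),proj("top",p-[0,0,.0775]))
E
```

```text
time: 5.62
ee_pos: [0.4744, -0.2536, 0.2075]
eef_rot: [0.998, 0.07, 0.0, 0.0]
ft_force: [0.6, -0.8, -1.8]
width: 0.0176
grip_force: 25.0
time: 7.12
ee_pos: [0.6231, -0.0421, 0.1872]
eef_rot: [0.998, 0.069, -0.002, 0.0]
ft_force: [0.3, 0.5, -1.0]
width: 0.018
grip_force: 25.0
[ 0.62405662 -0.04160735  0.18906688] [292.8687342  180.14396419] [266.83151897 167.34706607]
```

View pics/c4.png

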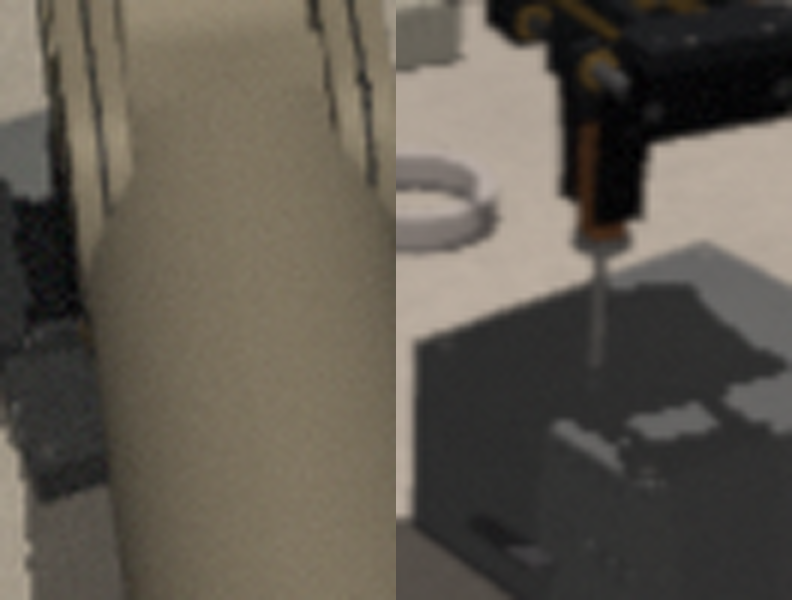

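Side view: the tip is at pixel (292.6,181), within about a pixel of the prediction (292.9,180.1). The hole at (292.4,184) lies straight below it, so the tip is over the hole. Next is a slow descent, watching the force.

```bash
python3 -m crank '[[[0,0,0.1],0],[[0,0,0.1],0],[[0,0,0.1],0],[[0,0,0.05],0],[[0,0,0.03],0],[[0,0,0.03],0],[[0,0,0.03],0],[[0,0,0],0]]'; python3 -m crank '[[[0,0,0.03],0],[[0,0,0.03],0],[[0,0,0],0]]'
```

```text
time: 8.22
ee_pos: [0.6245, -0.041, 0.1763]
eef_rot: [0.998, 0.07, -0.0, 0.0]
ft_force: [-0.8, -0.8, -0.5]
width: 0.0178
grip_force: 25.0
time: 8.6
ee_pos: [0.6244, -0.041, 0.1744]
eef_rot: [0.998, 0.07, -0.0, 0.0]
ft_force: [-0.8, 0.7, -0.1]
width: 0.0179
grip_force: 25.0
```

The tip is 3 mm below the top with no force, so it's entering the hole. I'll keep going to about 14 mm deep.

```bash
python3 -m crank '[[[0,0,0.03],0],[[0,0,0.03],0],[[0,0,0.03],0],[[0,0,0],0]]';  python3 -m crank '[[[0,0,0.04],0],[[0,0,0.04],0],[[0,0,0.04],0],[[0,0,0.04],0],[[0,0,0.04],0],[[0,0,0.04],0],[[0,0,0],0]]'
```

```text
time: 9.1
ee_pos: [0.6244, -0.0411, 0.1717]
eef_rot: [0.998, 0.07, -0.0, 0.0]
ft_force: [-0.4, -0.7, -1.0]
width: 0.0175
grip_force: 25.0
time: 9.98
ee_pos: [0.6244, -0.0411, 0.1645]
eef_rot: [0.998, 0.07, -0.0, 0.0]
ft_force: [-0.2, 0.4, -0.7]
width: 0.0176
grip_force: 25.0
```

```bash
python3 -m crank '[[[0,0,0.03],0],[[0,0,0.03],0],[[0,0,0.03],0],[[0,0,0],0]]';  python3 -m crank '[[[0,0,0.03],0],[[0,0,0.03],0],[[0,0,0.03],0],[[0,0,0],0]]'
```

```text
time: 10.48
ee_pos: [0.6244, -0.0411, 0.1618]
eef_rot: [0.998, 0.07, -0.0, 0.0]
ft_force: [-0.1, 0.2, -0.0]
width: 0.0178
grip_force: 25.0
time: 10.98
ee_pos: [0.6244, -0.0411, 0.1591]
eef_rot: [0.998, 0.07, -0.0, 0.0]
ft_force: [-1.1, -0.9, -1.4]
width: 0.0176
grip_force: 25.0
```

```bash
python3 -m crank '[[[0,0,0.03],0],[[0,0,0.03],0],[[0,0,0.03],0],[[0,0,0],0]]';  python3 -m crank '[[[0,0,0.03],0],[[0,0,0.03],0],[[0,0,0.03],0],[[0,0,0],0]]'
```

```text
time: 11.48
ee_pos: [0.6244, -0.0411, 0.1564]
eef_rot: [0.998, 0.07, -0.0, 0.0]
ft_force: [-0.1, 0.5, -1.1]
width: 0.0179
grip_force: 25.0
time: 11.98
ee_pos: [0.6244, -0.0411, 0.1537]
eef_rot: [0.998, 0.07, -0.0, 0.0]
ft_force: [-0.1, 0.6, -1.6]
width: 0.0179
grip_force: 25.0
```

```bash
python3 -m crank '[[[0,0,0.03],0],[[0,0,0.03],0],[[0,0,0.03],0],[[0,0,0],0]]';  python3 -m crank '[[[0,0,0.03],0],[[0,0,0.03],0],[[0,0,0.03],0],[[0,0,0],0]]'
```

```text
time: 12.48
ee_pos: [0.6244, -0.0411, 0.1511]
eef_rot: [0.998, 0.07, -0.0, 0.0]
ft_force: [-0.3, -0.3, -1.0]
width: 0.0175
grip_force: 25.0
time: 12.98
ee_pos: [0.6244, -0.0411, 0.1483]
eef_rot: [0.998, 0.07, -0.0, 0.0]
ft_force: [0.1, 0.3, -1.4]
width: 0.0181
grip_force: 25.0
```

```bash
python3 -m crank '[[[0,0,0.03],0],[[0,0,0.03],0],[[0,0,0.03],0],[[0,0,0],0]]';  python3 -m crank '[[[0,0,0.03],0],[[0,0,0.03],0],[[0,0,0.03],0],[[0,0,0],0]]'
```

```text
time: 13.48
ee_pos: [0.6246, -0.0411, 0.1458]
eef_rot: [0.998, 0.07, 0.0, 0.0]
ft_force: [-0.2, -0.2, 2.2]
width: 0.0178
grip_force: 25.0
time: 13.98
ee_pos: [0.6246, -0.0411, 0.143]
eef_rot: [0.998, 0.07, 0.0, 0.0]
ft_force: [0.7, 0.3, 3.4]
width: 0.0178
grip_force: 25.0
```

There's contact with the latch at TCP z≈0.146, about 31 mm deep: 3.1 N, then 4.4 N net. It should release near 0.140, with the hard stop at 0.138.

```bash
cat > tray.py <<'E'
from h import *
import sys
s=vision.camera("side"); a=cv2.imread("pics/side4.png")[:,:,::-1]
d=cv2.absdiff(s,a)[185:250,225:330].max(2); print("changed px",(d>40).sum())
cv2.imwrite("pics/"+sys.argv[1],cv2.resize(s[150:260,225:365,::-1],None,fx=4,fy=4))
E
python3 -m crank '[[[0,0,0.03],0],[[0,0,0.03],0],[[0,0,0.02],0],[[0,0,0],0]]'; python3 tray.py t5.png;  python3 -m crank '[[[0,0,0.02],0],[[0,0,0],0],[[0,0,0],0],[[0,0,0],0]]'; python3 tray.py t6.png
```

```text
time: 14.48
ee_pos: [0.6246, -0.041, 0.1407]
eef_rot: [0.998, 0.07, 0.0, 0.0]
ft_force: [-0.8, 0.0, 4.8]
width: 0.0179
grip_force: 25.0
changed px 498
time: 15.02
ee_pos: [0.6246, -0.0411, 0.1402]
eef_rot: [0.998, 0.07, 0.0, 0.0]
ft_force: [0.2, -0.3, 5.1]
width: 0.0181
grip_force: 25.0
changed px 663
```

```bash
python3 -m crank '[[[0,0,0.02],0],[[0,0,0],0],[[0,0,0],0],[[0,0,0],0],[[0,0,0],0],[[0,0,0],0]]'; python3 tray.py t7.png
```

```text
time: 15.82
ee_pos: [0.6246, -0.0411, 0.1397]
eef_rot: [0.998, 0.07, 0.0, 0.0]
ft_force: [-0.4, -0.3, 5.6]
width: 0.0176
grip_force: 25.0
changed px 672
```

View pics/t7.png

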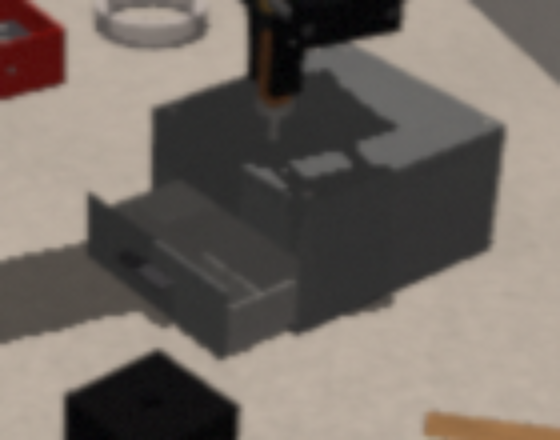

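The tray is fully out, with its front at crop (90–230,200–355), and the push peaked at about 6.6 N. I'll pull the pin straight out and carry it back by the reverse path.

```bash
python3 -m crank '[[[0,0,-0.1],0],[[0,0,-0.2],0],[[0,0,-0.3],0],[[0,0,-0.4],0],[[0,0,-0.4],0],[[0,0,-0.4],0],[[0,0,-0.4],0],[[0,0,-0.07],0],[[0,0,0],0]]'; python3 -m crank '[[[-0.742,0.79,0],0],[[-0.742,0.79,0],0],[[-0.742,0.79,0],0],[[-0.742,0.79,0],0],[[-0.742,0.79,0],0],[[-0.742,0.79,0],0],[[-0.742,0.79,0],0],[[-0.742,0.79,0],0],[[0,0,0],0],[[0,0,0],0],[[0,0,0],0],[[0,0,0],0]]'; python3 tray.py t8.png
```

```text
time: 17.0
ee_pos: [0.6244, -0.0411, 0.2075]
eef_rot: [0.998, 0.07, -0.0, 0.0]
ft_force: [0.0, -0.1, -1.7]
width: 0.0179
grip_force: 25.0
time: 18.5
ee_pos: [0.4749, -0.2529, 0.2075]
eef_rot: [0.998, 0.07, -0.0, -0.0]
ft_force: [-0.6, 0.2, -1.3]
width: 0.0175
grip_force: 25.0
changed px 1684
```

```bash
python3 -m crank '[[[-0.015,0.02,0.6],0],[[0,0,0.6],0],[[0,0,0.5],0],[[0,0,0.15],0],[[0,0,0.1],0],[[0,0,0.1],0],[[0,0,0.1],0],[[0,0,0],0]]'; python3 -m crank '[[[0,0,0.2],0],[[0,0,0.3],0],[[0,0,0.3],0],[[0,0,0.3],0],[[0,0,0.3],0],[[0,0,0.2],0],[[0,0,0],0]]'
```

```text
time: 19.55
ee_pos: [0.4741, -0.2542, 0.143]
eef_rot: [0.998, 0.07, -0.0, 0.0]
ft_force: [-0.6, 0.4, -1.3]
width: 0.0179
grip_force: 25.0
time: 20.42
ee_pos: [0.4739, -0.2541, 0.0946]
eef_rot: [0.998, 0.07, -0.0, -0.0]
ft_force: [-0.7, 0.2, -0.4]
width: 0.0176
grip_force: 25.0
```

```bash
python3 -m crank '[[[0,0,0.1],0],[[0,0,0.07],0],[[0,0,0.03],0],[[0,0,0],0]]'; python3 -m crank '[[[0,0,0.03],0],[[0,0,0],0]]'; python3 -m crank '[[[0,0,0.02],0],[[0,0,0],0]]'
```

```text
time: 20.92
ee_pos: [0.4742, -0.2542, 0.0891]
eef_rot: [0.998, 0.07, 0.0, 0.0]
ft_force: [0.6, 0.3, -1.9]
width: 0.0177
grip_force: 25.0
time: 21.18
ee_pos: [0.4741, -0.2543, 0.0881]
eef_rot: [0.998, 0.07, -0.0, 0.0]
ft_force: [0.3, 1.1, -1.3]
width: 0.0177
grip_force: 25.0
time: 21.42
ee_pos: [0.4741, -0.2543, 0.0875]
eef_rot: [0.998, 0.07, 0.0, 0.0]
ft_force: [0.3, -0.0, -1.1]
width: 0.0177
grip_force: 25.0
```

```bash
python3 -m crank '[[[0,0,0.015],0],[[0,0,0],0]]'; python3 -m crank '[[[0,0,0.015],0],[[0,0,0],0]]'
```

```text
time: 21.68
ee_pos: [0.4742, -0.2543, 0.0875]
eef_rot: [0.998, 0.07, 0.0, 0.0]
ft_force: [-2.6, 1.3, 5.2]
width: 0.0177
grip_force: 25.0
time: 21.92
ee_pos: [0.4742, -0.2543, 0.0875]
eef_rot: [0.998, 0.07, 0.0, 0.0]
ft_force: [-4.2, 1.9, 9.4]
width: 0.0179
grip_force: 25.0
```

Seated. The height is 0.0875, the same as at the grasp, and the force is rising. I'll ease off, open, and rise straight up.

```bash
python3 -m crank '[[[0,0,-0.03],0],[[0,0,0],0]]'; python3 -m crank '[[[0,0,0],0],[[0,0,0],0],[[0,0,0],0],[[0,0,0],0],[[0,0,0],0],[[0,0,0],0],[[0,0,0],0],[[0,0,0],0]]' 1; python3 -m crank '[[[0,0,-0.3],0],[[0,0,-0.8],0],[[0,0,-0.9],0],[[0,0,-0.9],0],[[0,0,-0.9],0],[[-0.8,0.8,-0.2],0],[[-0.8,0.8,0],0],[[-0.8,0.8,0],0],[[-0.8,0.8,0],0],[[-0.8,0.8,0],0],[[0,0,0],0],[[0,0,0],0]]'
python3 - <<'E'
from h import *
t=vision.camera("top"); s=vision.camera("side")
k=lambda im,x,y:cv2.resize(im[y:y+130,x:x+130,::-1],None,fx=3,fy=3,interpolation=cv2.INTER_CUBIC)
cv2.imwrite("pics/c9.png",np.hstack([k(t,230,120),k(s,225,165)]))
E
```

```text
time: 22.18
ee_pos: [0.4742, -0.2543, 0.0875]
eef_rot: [0.998, 0.07, 0.0, 0.0]
ft_force: [-1.7, 0.1, 1.3]
width: 0.0179
grip_force: 25.0
time: 23.18
ee_pos: [0.4741, -0.2543, 0.0876]
eef_rot: [0.998, 0.07, 0.0, 0.0]
ft_force: [0.7, 0.6, -0.2]
width: 0.0849
grip_force: 0.0
time: 24.68
ee_pos: [0.3726, -0.3892, 0.208]
eef_rot: [0.998, 0.07, 0.0, 0.0]
ft_force: [1.5, 0.0, 0.3]
width: 0.0867
grip_force: 0.0
```

View pics/c9.png

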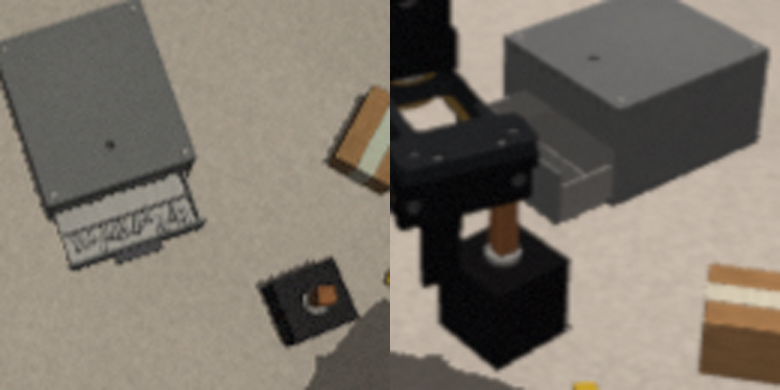

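The picture shows the pin upright in the stand with its flange flat (top crop (322,297), side crop (503,245)). The tray is out (top crop (130,230)), the carton hasn't moved, and the gripper is clear.

```bash
python3 -c "
from bench import r
print(r.close_job())"
```

```text
the job is handed in; nothing more can be done
None
```

The tray is out and the pin is back upright and fully home in its stand with the gripper clear; the latch was pressed at about 7 N at most, and the job was handed in at about 25 s.

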